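# Index the dispenser carrier by one turn of the hand wheel

## Robot

A 6-joint arm with a two-finger parallel gripper is mounted at the origin on the work surface. World frame = base frame: x ahead of the robot, y to its left, z up, the work surface at z = 0. Lengths are in mm, angles in rad, forces in N, time in s.
With the tool pointing down it reaches from about 350 to 725 mm from the base axis. Payload 4.3 kg.
Tool frame: the origin (TCP) lies midway between the tips of the shut fingers; the grasp point (between the pads) lies 19 mm behind it; z points along the fingers, x is the direction in which the jaws open and shut, and the axes are right-handed (so a half turn about z gives the same grasp; the last joint's range is limited). The gripper opens to 85 mm and grips with 20 to 120 N. Pads are 22 mm wide; open, the fingers measure 114 mm over their backs; the gripper's body (76 mm by 85 mm) begins 54 mm behind the grasp point. The pads swing forward as they close: fully open they stand 13 mm farther back than shut.
Start: joints at [-1.363, 0.377, 0.081, 1.274, 0, 1.46], TCP at [179.686, -546.242, 231.329] pointing down, gripper open.
Joint ranges: [-2.72, 2.72], [-0.84, 1.66], [-1.02, 1.22], [-1.77, 2.12], [-1.37, 1.28], [-3.14, 3.14]. Speed limits (rad/s): [2.57, 2.57, 3.14, 3.14, 3.14, 3.14].

## Interface

Orientations are given as a unit quaternion [w, x, y, z].
In Python, from station import r gives the robot as it stands.
- The arm moves only by the tool send_rows, never from a script. Its argument "commands" is text: rows parted by semicolons, each of 7 numbers parted by spaces: the turn, a rotation vector about the tool's x, y, z in rad, then the shift along the tool's x, y, z in m, then the finger opening in m, from 0 to 0.0854. A call has 1 to 12 rows; each row is the pose to reach, as a shift and turn from the pose measured when the call began, along the tool's axes at that moment; what a row does not reach only later rows make up. A row lasts 1/12 s, in which the tool goes at most 41.7 mm and 7.16 degrees, less where a joint would pass 70% of its speed; a pose out of reach is approached as far as the arm can. A call with a gripper value outside its range is refused whole. The fingers move at their own pace and stop on an object; "squeeze" is the grip in N (left out, the last holds). Time passes only in rows, so rows that repeat a pose let the fingers close. It gives the time, the measured TCP pose, the force and the opening at its end, in the units of the state.
- r.read_state(): the state, without advancing time (a new reading comes with each control period).
- r.camera(name): name is "scene" or "top" or "wrist"; returns the picture (384x512x3 uint8, red, green, blue); there is no depth.
- r.camera_params(name): a dict with "vfov" (degrees; the focal length in pixels is half the picture's height over the tangent of half this angle, whatever the lens; pixels are square), "cx", "cy" (the principal point, pixels), "dist" ([k1, k2, p1, p2, k3] as OpenCV has them; the pictures are not rectified), "view" (4x4, takes a point from world to camera coordinates). Camera axes: x right, y up, looking along -z (the intrinsics and any distortion apply to the point x, -y, -z); pixel columns grow to the right and rows downward; lengths in mm; the calibration is good to about 2 mm. A picture is of the moment at which its call begins: read the wrist's pose just before it. camera_params takes no time and is no camera call; for the wrist camera it gives the pose at the moment of the call.
- r.finish_job(): hands the job in, once; it reports no verdict.
Trained networks look in the newest picture that a camera, given by its name, has taken for a name from the list of things; names that differ only in an ending like _2 or _b are one class to them, and where a whole thing is asked for, a point or a joint stands for the part that bears it (a point fixed in the world has none). Each returns a list of dicts, best first, with "p" (0 to 1); they miss things now and then, are a little off and sometimes report something else, mostly with a low value. They report only what shows in the picture. A call takes as long as a camera call.
- r.search_frame(thing, camera): "location" ([row, column] in pixels, amid what is visible of it).
The state is a dict: "t": time; "qpos": joint angles; "qvel": joint speeds; "tau": joint torques, N m; "tool_pos": TCP position; "ee_rot": TCP orientation; "wrist_force": force on the tool from outside, world axes, zero at the start; "torque": the same for the moment, N m; "opening": finger opening in mm.
Only numpy, scipy, OpenCV 4.12 (cv2) and the standard library are available. Lean on these libraries where they do the work, as an engineer would, in place of code of your own. Each camera call takes 0.05 s, during which the arm holds its last target. There are 200 camera calls.

## Task

Bring the next dispenser in front of the reader head: with your fingertips, gently push the hand wheel round clockwise (seen from above) by its upright handle through exactly one full turn, so that the handle comes to rest at the pointer again, then take the hand away. Do not grip the handle, do not turn the wheel backwards or run it past the one turn, do not push the carrier itself, and leave the other things on the bench where they stand.

Things in the scene. Friction and masses are not known exactly. Their poses are not given: they have to be found in the camera images.
- wheel (a joint): angle of the pale cast four-spoke hand wheel, which lies level on a grey pedestal (axis vertical, rim 160 mm across its centreline, rim bar 16 mm thick, rim top 92 mm above the bench). It is 0 at the start and grows clockwise seen from above; one turn is 6.283. It turns freely in either direction with no stop or click near one turn, has steady friction (about 2 N to push at the handle) and stays where it is left.
- handle: upright black handle standing on the wheel's rim, 80 mm from the wheel's axis, which spins freely about its own upright axis as crank grips do: a 22 mm thick cylinder on a short steel stem, 64 mm tall in all. Origin at its foot, 90 mm above the bench; its top is 154 mm above the bench. Its z axis points up.
- wheel_centre (a point): middle of the wheel on its vertical axis, 84 mm above the bench (height of the spokes). The hub, 44 mm across, rises to 106 mm above the bench with the shaft end. Its x axis points to the pointer and does not turn with the wheel.
- pointer (a point): upper end of the fixed dark steel pointer, a 12 mm wide tab that rises just outside the rim (105 to 128 mm out from the axis); this point is 108 mm from the wheel's axis, 96 mm above the bench. The handle stands beside it at the start and after each full turn. It is at a different place round the wheel each time.
- carrier: grey sliding carrier, 85 x 300 x 14 mm, behind the wheel, with five white dispensers (48 mm across, 100 mm tall, tops about 144 mm above the bench) standing in its seats 60 mm apart. Origin at the centre of its underside; it slides along its y axis (towards the reader head's side, +y) 60 mm for each clockwise turn of the wheel. Not to be pushed by hand.
- next_seat (a point): foot of the middle dispenser on the carrier, the one to come in front of the reader head.
- station (a point): the point on the carrier's line straight in front of the reader head (grey box with a round black lens on a single post behind the carrier, top 176 mm above the bench), at the height of the dispensers' feet. At the start it lies 60 mm from the middle dispenser's foot.
- spare_a: white dispenser standing loose on the bench, 48 mm across, 100 mm tall; origin at its foot. Leave it.
- spare_b: another loose dispenser like it. Leave it.
- spare_c: a third loose dispenser like it. Leave it.
- tape_dispenser: tape dispenser, 150 x 55 x 92 mm, origin under its centre. Leave it.
- carton: white carton, 65 x 65 x 140 mm, standing; origin under its centre. Leave it.
- tape_roll: roll of clear tape lying flat, 70 mm across, 18 mm high; origin under its centre. Leave it.
- driver: screwdriver lying on the bench. Leave it.

How it is judged (in metres and radians):
On the way, in this order (a step that is already met when the one before it is completed fails the run):
1. the fingers push the handle round through the half-turn region (between 0.35 and 0.65 of a turn) (value of joint wheel between 2.2 and 4.1 rad and contact force between the fingers and handle above 0.3 N), for 0.04 s.
2. the wheel comes to one full turn (value of joint wheel between 6.1132 and 6.4532 rad), for 0.2 s.
At the end, for the whole second after the job is handed in: The wheel stands still one full clockwise turn from its start, within 0.17 rad (10 degrees, 13 mm at the handle), with the middle dispenser within 2.5 mm of the station; the loose things are within 30 mm of where they were (all of step 2 and velocity of joint wheel between -0.05 and 0.05 rad/s and horizontal distance between next_seat and station below 0.0025 m and distance of each of spare_a, spare_b, spare_c, tape_dispenser, carton, tape_roll, driver from where it was at the start of the episode below 0.03 m); the robot touches nothing.
It fails at once if the wheel is turned backwards from its start by more than 0.3 rad (value of joint wheel below -0.3 rad).
It fails at once if the wheel is run past one turn by more than 0.4 rad (value of joint wheel above 6.6832 rad).
It fails at once if the handle is gripped or shoved hard (over 15 N) (contact force between the fingers and handle above 15 N).
It fails at once if the carrier or its dispensers are pushed by the robot (over 2 N) (contact force between any of the arm, the fingers and carrier above 2 N).
It fails at once if a loose thing on the bench is shifted, lifted or carried by more than 30 mm, or tipped (distance of any of spare_a, spare_b, spare_c, tape_dispenser, carton, tape_roll, driver from where it was at the start of the episode above 0.03 m or angle between any of spare_a, spare_b, spare_c, tape_dispenser, carton, tape_roll's own z axis and vertical above 0.5 rad).
It also fails if it takes over 61 s, if anything falls off the work surface, if the arm or the gripper's body presses on something with over 40 N, if the wrist force passes 120 N, or if a joint passes its speed limit or range.

## Working session

There is one attempt and no reset: what is moved stays moved. The work goes in short steps, Python scripts to look and compute and a tool call to move; the robot and the scene stay as the last step left them, time stands still between calls to the robot, and variables do not carry over. Pictures are saved under pics/ and viewed, about 8 in all and at most 12, crops included, and the job is handed in when it is done.

Besides the shell and the picture viewer there is one more tool, called after "Call:" in YAML: its name, and indented under it one key for each argument. send_rows: Moves the arm, as the interface text tells. Its arguments: {"type":"object","properties":{"commands":{"type":"string"},"squeeze":{"type":"number"}},"required":["commands"]}

```bash
mkdir -p pics; cat > h.py <<'E'
import numpy as np, cv2
from station import r
def params(c):
    p=r.camera_params(c); f=192/np.tan(np.radians(p['vfov']/2))
    K=np.array([[f,0,p['cx']],[0,f,p['cy']],[0,0,1.]]); return K,np.array(p['dist'],float),np.array(p['view'],float)
def proj(c,P):
    K,d,V=params(c); P=np.atleast_2d(np.array(P,float)); X=P@V[:3,:3].T+V[:3,3]; X=X*[1,-1,-1]
    return cv2.projectPoints(X,np.zeros(3),np.zeros(3),K,d)[0].reshape(-1,2)
def unproj(c,rc,z):
    K,d,V=params(c); u=cv2.undistortPoints(np.array([[[rc[1],rc[0]]]],float),K,d)[0,0]
    D=V[:3,:3].T@np.array([u[0],-u[1],-1.]); C=-V[:3,:3].T@V[:3,3]; return C+D*(z-C[2])/D[2]
def snap(c,name):
    im=r.camera(c); cv2.imwrite('pics/%s.png'%name,cv2.cvtColor(im,cv2.COLOR_RGB2BGR)); return im
E
python3 - <<'E'
from h import *
a=snap('scene','s0'); b=snap('top','t0')
cv2.imwrite('pics/both0.png',cv2.resize(cv2.cvtColor(b,cv2.COLOR_RGB2BGR),(800,600)))
H={'handle':140,'wheel':92,'pointer':96,'wheel_centre':84,'carrier':14,'spare_a':60,'tape_dispenser':50,'carton':100,'tape_roll':18,'driver':10}
for c in('top','scene'):
  for t,z in H.items():
    for o in r.search_frame(t,c)[:4]:
      if o['p']>.2: print(c,t,round(o['p'],2),np.round(o['location']),np.round(unproj(c,o['location'],z)))
E
```

```text
top wheel 0.79 [173. 222.] [553.  96.  92.]
top wheel 0.71 [274. 352.] [ 225. -328.   92.]
top pointer 0.96 [174. 222.] [548.  97.  96.]
top wheel_centre 0.96 [177. 219.] [540. 107.  84.]
top carrier 0.96 [117. 237.] [764.  52.  14.]
top spare_a 0.77 [201. 282.] [ 462. -103.   60.]
top spare_a 0.63 [147. 145.] [644. 362.  60.]
top spare_a 0.56 [159. 165.] [603. 295.  60.]
top tape_dispenser 0.73 [198. 381.] [ 475. -441.   50.]
top carton 0.88 [261. 149.] [263. 328. 100.]
top carton 0.25 [226. 216.] [375. 111. 100.]
top tape_roll 0.53 [222. 217.] [392. 118.  18.]
top driver 0.55 [271. 353.] [ 230. -348.   10.]
scene handle 0.62 [207. 288.] [468.  98. 140.]
scene wheel 0.94 [224. 266.] [542.  90.  92.]
scene pointer 0.97 [227. 266.] [547. 101.  96.]
scene wheel_centre 0.95 [228. 272.] [531. 106.  84.]
scene wheel_centre 0.71 [176. 260.] [464. -77.  84.]
scene carrier 0.74 [253. 203.] [741.  42.  14.]
scene spare_a 0.89 [324. 292.] [633. 375.  60.]
scene spare_a 0.73 [171. 258.] [ 451. -111.   60.]
scene spare_a 0.7 [290. 287.] [591. 289.  60.]
scene spare_a 0.29 [109. 278.] [ 241. -317.   60.]
scene tape_dispenser 0.89 [118. 207.] [ 487. -420.   50.]
scene carton 0.91 [246. 389.] [276. 340. 100.]
scene carton 0.62 [228. 268.] [545. 109. 100.]
scene tape_roll 0.49 [225. 308.] [406. 129.  18.]
scene driver 0.46 [108. 280.] [ 206. -358.   10.]
```

View pics/both0.png

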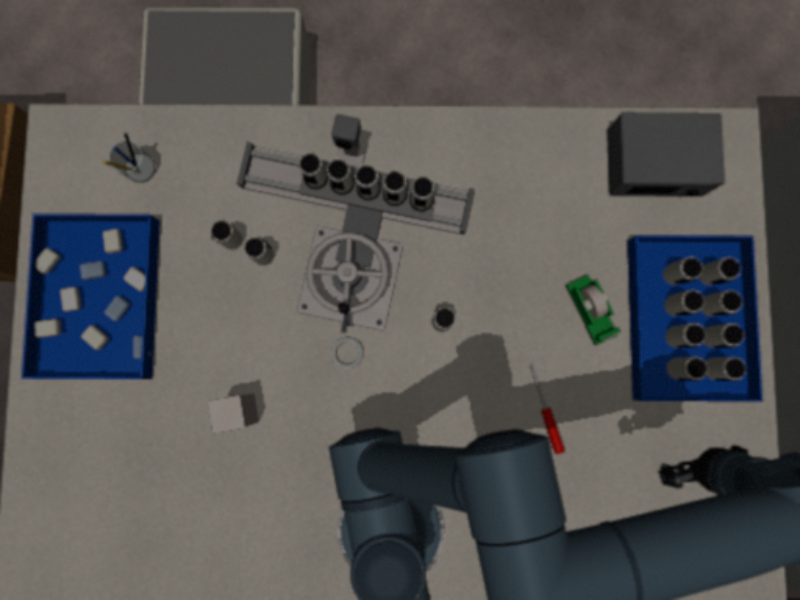

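View pics/s0.png

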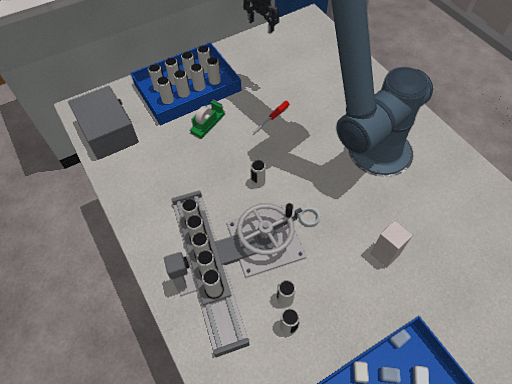

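The top view shows the hub at about (346,271) of 800x600. The handle is at (344,308) and the pointer at (346,322), on the robot side of the wheel. The tape roll is at (349,351), close to the pointer, and the spares are clear to the side. Next I'll read the tool axes and refine the wheel with the wrist camera.

```bash
python3 - <<'E'
from h import *
from scipy.spatial.transform import Rotation as R
s=r.read_state(); q=s['ee_rot']; M=R.from_quat([q[1],q[2],q[3],q[0]]).as_matrix()
print(s['t'],s['tool_pos'],np.round(M,3),np.round(s['qpos'],3))
K,d,V=params('wrist'); C=-V[:3,:3].T@V[:3,3]; print('cam',C,'look',-V[2,:3],'in tool',M.T@(C-s['tool_pos']),M.T@-V[2,:3],K[0,0])
# hub top ~106 and handle top 154 from hand-picked pixels (800->512 scale .64)
print(unproj('top',(271*.64,346*.64),106),unproj('top',(308*.64,344*.64),154))
E
```

```text
1.1 [ 179.69371303 -546.2563445   231.35327669] [[ 0.313 -0.95   0.   ]
 [-0.95  -0.313 -0.   ]
 [ 0.     0.    -1.   ]] [-1.363  0.377  0.081  1.274 -0.     1.46 ]
cam [ 241.86811565 -525.67282168  372.47404457] look [-0.24549479 -0.08077389 -0.96602686] in tool [-1.00763880e-01 -6.54892483e+01 -1.41122490e+02] [-1.41786686e-04  2.58416566e-01  9.66033570e-01] 321.2505553548802
[548.05501496  97.28928246 106.        ] [465.62081676  96.19022718 154.        ]
```

Call:
send_rows:
  commands: "0 0 -0.3 -0.060 -0.090 -0.069 0;0 0 -0.6 -0.122 -0.182 -0.069 0;0 0 -0.9 -0.183 -0.274 -0.069 0;0 0 -1.253 -0.244 -0.365 -0.069 0;0 0 -1.253 -0.244 -0.365 -0.069 0;0 0 -1.253 -0.244 -0.365 -0.069 0;0 0 -1.253 -0.244 -0.365 -0.069 0;0 0 -1.253 -0.244 -0.365 -0.069 0;0 0 -1.253 -0.244 -0.365 -0.069 0;0 0 -1.253 -0.244 -0.365 -0.069 0;0 0 -1.253 -0.244 -0.365 -0.069 0;0 0 -1.253 -0.244 -0.365 -0.069 0"

```text
t: 2.1
tool_pos: [453.2, -196.2, 301.0]
ee_rot: [-0.001, 1.0, 0.004, 0.001]
wrist_force: [-1.0, 0.2, 0.0]
opening: -0.4
```

Call:
send_rows:
  commands: "0 0 0 0.027 -0.346 0 0;0 0 0 0.027 -0.346 0 0;0 0 0 0.027 -0.346 0 0;0 0 0 0.027 -0.346 0 0;0 0 0 0.027 -0.346 0 0;0 0 0 0.027 -0.346 0 0;0 0 0 0.027 -0.346 0 0;0 0 0 0.027 -0.346 0 0;0 0 0 0.027 -0.346 0 0;0 0 0 0.027 -0.346 0 0;0 0 0 0.027 -0.346 0 0"

```text
t: 3.02
tool_pos: [477.6, 150.2, 301.4]
ee_rot: [-0.0, 1.0, 0.004, 0.001]
wrist_force: [-0.6, -1.6, -1.3]
opening: -0.0
```

```bash
python3 - <<'E'
from h import *
s=r.read_state(); print(s['tool_pos'],s['ee_rot'],np.round(s['qpos'],2))
im=snap('wrist','w1')
a=np.linspace(0,6.283,60); c=np.array([548,97])
b=cv2.cvtColor(im,cv2.COLOR_RGB2BGR)
for z,R,cc in((92,88,c),(92,72,c),(106,22,c),(154,11,np.array([466,96]))):
  P=np.c_[cc+R*np.c_[np.cos(a),np.sin(a)],np.full(60,z)]
  for p in proj('wrist',P): cv2.circle(b,tuple(int(v) for v in np.round(p)),0,(0,0,255),-1)
cv2.imwrite('pics/w1o.png',cv2.resize(b,(800,600),interpolation=cv2.INTER_NEAREST))
for t,z in(('wheel_centre',84),('handle',140),('pointer',96)):
  for o in r.search_frame(t,'wrist')[:2]: print(t,o,unproj('wrist',o['location'],z))
E
```

```text
[477.62436312 150.17521644 301.36606501] [-1.86549757e-04  9.99989163e-01  4.46842042e-03  1.29347593e-03] [ 0.18  0.21  0.04  1.39 -0.    1.74]
wheel_centre {'location': [201.7, 309.0], 'p': 0.7} [543.72210507 102.00632934  84.        ]
handle {'location': [212.5, 243.0], 'p': 0.94} [468.04422518 107.6588556  140.        ]
pointer {'location': [0.0, 382.1], 'p': 0.75} [605.1730582  315.34711264  96.        ]
pointer {'location': [197.5, 309.7], 'p': 0.57} [542.11021128 110.42389037  96.        ]
```

View pics/w1o.png

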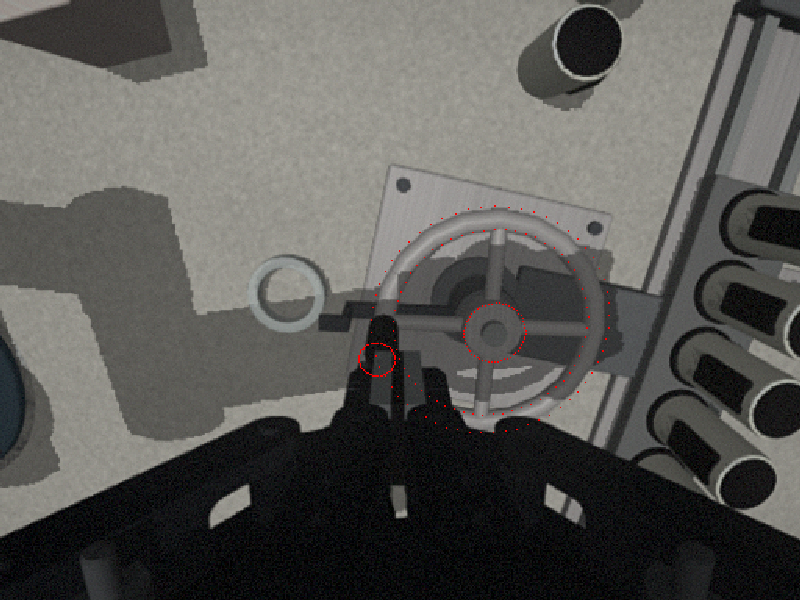

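Call:
send_rows:
  commands: "0 0 0 -0.005 0.040 0.01 0;0 0 0 -0.005 0.080 0.02 0;0 0 0 -0.005 0.115 0.04 0;0 0 0 -0.005 0.115 0.04 0;0 0 0 -0.005 0.115 0.04 0"

```text
t: 3.63
tool_pos: [472.2, 30.8, 260.4]
ee_rot: [-0.001, 1.0, -0.001, 0.0]
wrist_force: [1.0, -0.2, 0.6]
opening: -0.1
```

```bash
python3 - <<'E'
from h import *
s=r.read_state(); print(s['tool_pos'],s['ee_rot'],np.round(s['qpos'],2))
im=snap('wrist','w2')
a=np.linspace(0,6.283,40); c=np.array([548,97]); h=np.array([466,96])
b=cv2.resize(cv2.cvtColor(im,cv2.COLOR_RGB2BGR),(800,600),interpolation=cv2.INTER_CUBIC)
for z,R,cc in((92,88,c),(106,22,c),(154,11,h)):
  P=np.c_[cc+R*np.c_[np.cos(a),np.sin(a)],np.full(40,z)]
  for p in proj('wrist',P)/.64: cv2.circle(b,tuple(int(v) for v in np.round(p)),1,(0,0,255),-1)
cv2.imwrite('pics/w2o.png',b)
E
```

```text
[472.18528936  30.83190016 260.44796471] [-5.27592604e-04  9.99999710e-01 -5.45667056e-04  6.15132209e-05] [-0.07  0.16 -0.13  1.28  0.    1.5 ]
```

View pics/w2o.png

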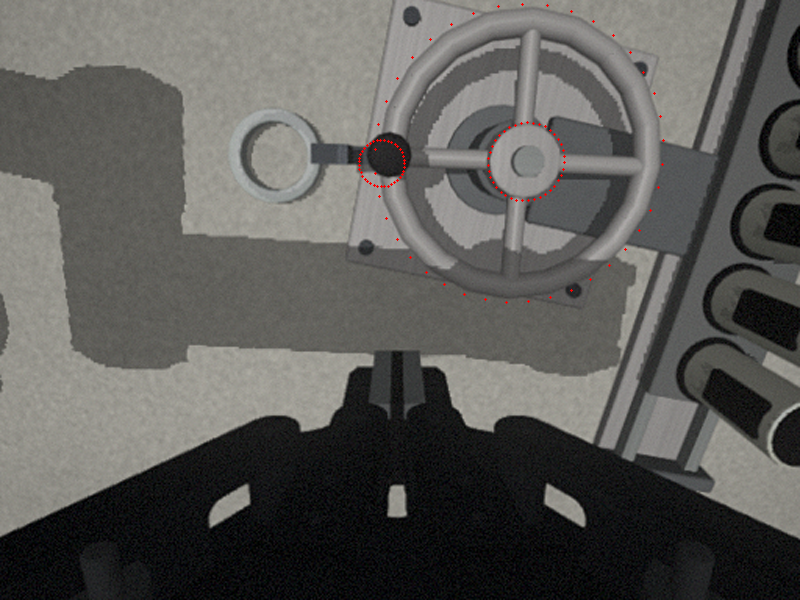

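```bash
python3 - <<'E'
from h import *
H=unproj('wrist',(155*.64,389*.64),154); print('handle',H)
for c in('hub',): print(unproj('wrist',(161.5*.64,526.5*.64),106))
print('pointer outer/inner', unproj('wrist',(154*.64,311*.64),96),unproj('wrist',(154*.64,348*.64),96))
# rim outer extremes picked in picture
print([np.round(unproj('wrist',(y*.64,x*.64),84)) for x,y in((524,8),(511,296),(660,165),(381,150))])
c=np.array([547.,97]);a=np.linspace(0,6.28,5)[:4]
print(proj('wrist',np.c_[c+88*np.c_[np.cos(a),np.sin(a)],np.full(4,84)])/.64)
E
```

```text
handle [469.61538855  99.87523797 154.        ]
[548.25093793  97.23183911 106.        ]
pointer outer/inner [422.78370708 101.01385887  96.        ] [444.70108356 100.98536562  96.        ]
[array([547., 185.,  84.]), array([549.,  11.,  84.]), array([639.,  96.,  84.]), array([464., 104.,  84.])]
[[654.22715646 163.79877134]
 [523.38464936   7.60273475]
 [373.09312518 160.67116663]
 [507.11710812 298.84320876]]
```

Call:
send_rows:
  commands: "0 0 0 0.002 -0.015 0.035 0;0 0 0 0.002 -0.015 0.07 0;0 0 0 0.002 -0.015 0.105 0;0 0 0 0.002 -0.015 0.130 0;0 0 0 0.002 -0.015 0.145 0;0 0 0 0.002 -0.015 0.145 0;0 0 0 0.002 -0.015 0.145 0;0 0 0 0.002 -0.015 0.145 0"

```text
t: 4.35
tool_pos: [476.6, 47.7, 118.0]
ee_rot: [-0.001, 1.0, 0.001, 0.002]
wrist_force: [0.3, -0.1, 0.2]
opening: 0.0
```

```bash
cat >> h.py <<'E'
C=np.array([549,97.5])
def arc(a1,n,rad=80,z=115):
    from scipy.spatial.transform import Rotation as R
    s=r.read_state(); q=s['ee_rot']; M=R.from_quat([q[1],q[2],q[3],q[0]]).as_matrix(); p=np.array(s['tool_pos'])
    d=p[:2]-C; a0=np.degrees(np.arctan2(d[1],d[0]))%360; r0=np.hypot(*d)
    print('t %.2f'%s['t'],np.round(p,1),'ang %.1f rad %.1f'%(a0,r0),'F',np.round(s['wrist_force'],1))
    while a1>a0+60:a1-=360
    Rz=R.from_matrix(M).inv()*R.from_quat([1,0,0,0])  # keep tool x=world x, pointing down
    v=Rz.as_rotvec()
    out=[]
    for i in range(1,n+1):
        f=i/n; a=np.radians(a0+(a1-a0)*f); rr=rad+(r0-rad)*max(0,1-3*f)
        w=np.r_[C+rr*np.array([np.cos(a),np.sin(a)]),z]; t=M.T@(w-p)/1000
        out.append('%.3f %.3f %.3f %.4f %.4f %.4f 0'%(*v,*t))
    print(';'.join(out))
E
python3 - <<'E'
from h import *
arc(197,8)
E
```

```text
t 4.35 [476.6  47.7 118. ] ang 214.5 rad 87.9 F [ 0.3 -0.1  0.2]
-0.001 -0.005 0.002 0.0006 -0.0044 0.0030 0;-0.001 -0.005 0.002 0.0015 -0.0087 0.0031 0;-0.001 -0.005 0.002 0.0018 -0.0123 0.0031 0;-0.001 -0.005 0.002 0.0004 -0.0151 0.0031 0;-0.001 -0.005 0.002 -0.0009 -0.0178 0.0031 0;-0.001 -0.005 0.002 -0.0020 -0.0207 0.0031 0;-0.001 -0.005 0.002 -0.0031 -0.0236 0.0031 0;-0.001 -0.005 0.002 -0.0040 -0.0265 0.0031 0
```

Call:
send_rows:
  commands: "0 -0.005 0.002 0.001 -0.004 0.003 0;0 -0.005 0.002 0.001 -0.009 0.003 0;0 -0.005 0.002 0.001 -0.012 0.003 0;0 -0.005 0.002 0.000 -0.015 0.003 0;0 -0.005 0.002 -0.001 -0.018 0.003 0;0 -0.005 0.002 -0.002 -0.021 0.003 0;0 -0.005 0.002 -0.003 -0.024 0.003 0;0 -0.005 0.002 -0.004 -0.027 0.003 0"

```text
t: 5.02
tool_pos: [472.3, 74.9, 115.0]
ee_rot: [-0.001, 1.0, -0.0, -0.0]
wrist_force: [-1.1, -0.8, 0.7]
opening: 0.1
```

```bash
python3 - <<'E'
from h import *
im=snap('wrist','w3'); print([np.round(x,2) for x in (r.read_state()['qpos'],)])
cv2.imwrite('pics/w3o.png',cv2.resize(cv2.cvtColor(im,cv2.COLOR_RGB2BGR),(800,600),interpolation=cv2.INTER_CUBIC))
arc(155,12)
E
```

```text
[array([ 0.02,  0.26, -0.4 ,  0.91,  0.  ,  1.59])]
t 5.07 [472.1  75.4 115. ] ang 196.0 rad 80.0 F [-0.2 -0.2 -0.8]
-0.002 0.001 0.000 -0.0012 -0.0046 0.0000 0;-0.002 0.001 0.000 -0.0021 -0.0093 0.0000 0;-0.002 0.001 0.000 -0.0027 -0.0141 0.0000 0;-0.002 0.001 0.000 -0.0030 -0.0188 0.0000 0;-0.002 0.001 0.000 -0.0030 -0.0236 0.0001 0;-0.002 0.001 0.000 -0.0028 -0.0284 0.0001 0;-0.002 0.001 0.000 -0.0023 -0.0331 0.0001 0;-0.002 0.001 0.000 -0.0015 -0.0378 0.0001 0;-0.002 0.001 0.000 -0.0004 -0.0425 0.0001 0;-0.002 0.001 0.000 0.0009 -0.0470 0.0001 0;-0.002 0.001 0.000 0.0026 -0.0515 0.0001 0;-0.002 0.001 0.000 0.0045 -0.0559 0.0001 0
```

View pics/w3o.png

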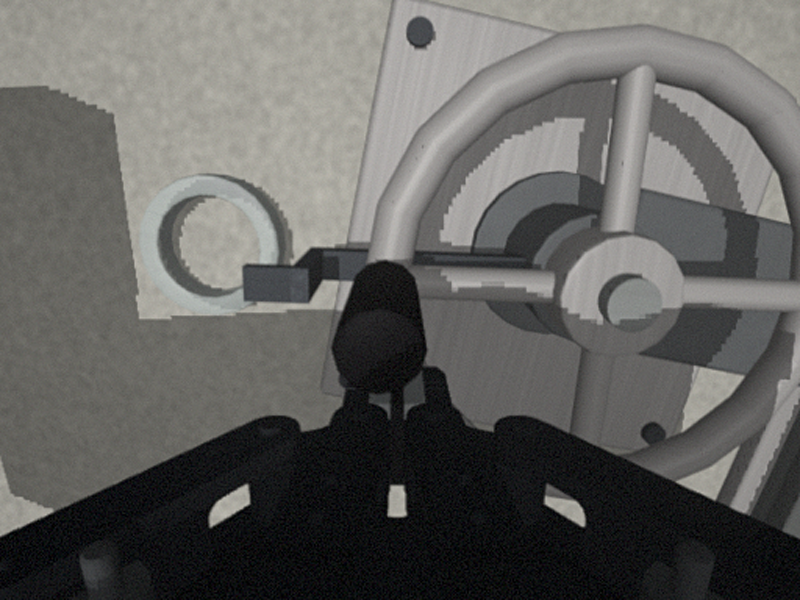

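The handle top is at (380,350), just in front of the fingertips and not yet displaced. Next I push.

Call:
send_rows:
  commands: "0 0 0 -0.0005 -0.002 0 0;0 0 0 -0.001 -0.0045 0 0;0 0 0 -0.0015 -0.007 0 0;0 0 0 -0.002 -0.0095 0 0;0 0 0 -0.003 -0.014 0 0;0 0 0 -0.003 -0.019 0 0;0 0 0 -0.003 -0.0235 0 0;0 0 0 -0.003 -0.028 0 0;0 0 0 -0.0025 -0.033 0 0;0 0 0 -0.0015 -0.038 0 0;0 0 0 -0.0005 -0.0425 0 0;0 0 0 0.001 -0.047 0 0"

```text
t: 6.07
tool_pos: [472.9, 123.0, 115.1]
ee_rot: [-0.001, 1.0, 0.0, -0.001]
wrist_force: [-0.5, -1.5, 1.5]
opening: -0.2
```

```bash
python3 - <<'E'
from h import *
b=snap('top','t1')
cv2.imwrite('pics/t1o.png',cv2.resize(cv2.cvtColor(b,cv2.COLOR_RGB2BGR)[80:260,130:330],(666,600),interpolation=cv2.INTER_CUBIC))
for o in r.search_frame('handle','top')[:2]: print(o,unproj('top',o['location'],140))
arc(115,12)
E
```

```text
{'location': [203.0, 283.3], 'p': 0.34} [ 449.33053    -103.05781337  140.        ]
t 6.17 [473.4 123.7 115.2] ang 160.9 rad 80.1 F [0.1 0.7 1.1]
-0.004 0.000 0.002 0.0019 -0.0050 0.0002 0;-0.004 0.000 0.002 0.0042 -0.0098 0.0002 0;-0.004 0.000 0.002 0.0068 -0.0145 0.0002 0;-0.004 0.000 0.002 0.0097 -0.0190 0.0002 0;-0.004 0.000 0.002 0.0128 -0.0233 0.0003 0;-0.004 0.000 0.002 0.0163 -0.0274 0.0003 0;-0.004 0.000 0.002 0.0200 -0.0312 0.0003 0;-0.004 0.000 0.002 0.0240 -0.0348 0.0003 0;-0.004 0.000 0.002 0.0282 -0.0381 0.0003 0;-0.004 0.000 0.002 0.0326 -0.0411 0.0003 0;-0.004 0.000 0.002 0.0371 -0.0438 0.0003 0;-0.004 0.000 0.002 0.0419 -0.0462 0.0003 0
```

View pics/t1o.png

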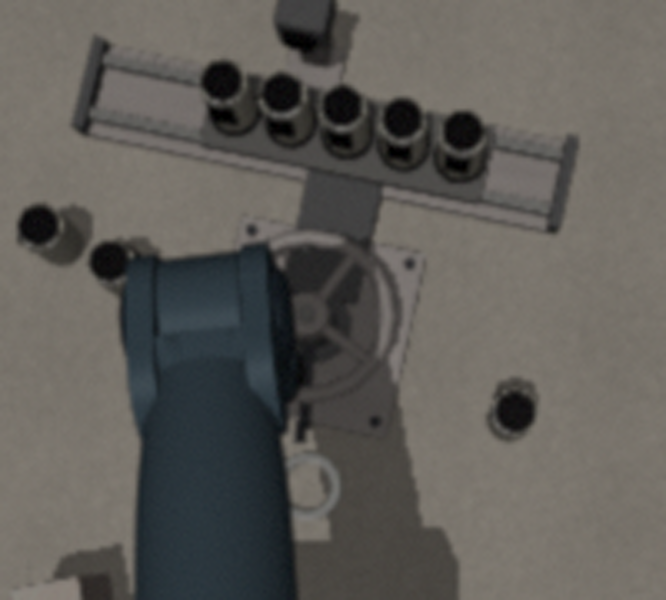

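The spokes have turned by roughly 35–40°, so the handle is being pushed. I'll continue along the arc.

Call:
send_rows:
  commands: "0 0 0 0.002 -0.005 0 0;0 0 0 0.004 -0.010 0 0;0 0 0 0.007 -0.0145 0 0;0 0 0 0.0095 -0.019 0 0;0 0 0 0.013 -0.0235 0 0;0 0 0 0.0165 -0.0275 0 0;0 0 0 0.020 -0.031 0 0;0 0 0 0.024 -0.035 0 0;0 0 0 0.028 -0.038 0 0;0 0 0 0.0325 -0.041 0 0;0 0 0 0.037 -0.044 0 0;0 0 0 0.042 -0.046 0 0"

```text
t: 7.17
tool_pos: [515.6, 170.4, 115.3]
ee_rot: [-0.002, 1.0, 0.001, -0.0]
wrist_force: [-2.3, 0.3, 3.6]
opening: -0.1
```

```bash
python3 - <<'E'
from h import *
arc(72,12)
E
```

```text
t 7.17 [515.6 170.4 115.3] ang 114.6 rad 80.2 F [-2.3  0.3  3.6]
-0.004 0.001 0.002 0.0046 -0.0019 0.0003 0;-0.004 0.001 0.002 0.0093 -0.0035 0.0003 0;-0.004 0.001 0.002 0.0141 -0.0048 0.0003 0;-0.004 0.001 0.002 0.0190 -0.0058 0.0003 0;-0.004 0.001 0.002 0.0239 -0.0065 0.0003 0;-0.004 0.001 0.002 0.0288 -0.0069 0.0003 0;-0.004 0.001 0.002 0.0338 -0.0071 0.0003 0;-0.004 0.001 0.002 0.0387 -0.0069 0.0003 0;-0.004 0.001 0.002 0.0437 -0.0064 0.0003 0;-0.004 0.001 0.002 0.0486 -0.0056 0.0003 0;-0.004 0.001 0.002 0.0534 -0.0045 0.0003 0;-0.004 0.001 0.002 0.0582 -0.0031 0.0003 0
```

Call:
send_rows:
  commands: "-0.003 0 0.002 0.0045 -0.002 0 0;-0.003 0 0.002 0.0095 -0.0035 0 0;-0.003 0 0.002 0.014 -0.005 0 0;-0.003 0 0.002 0.019 -0.006 0 0;-0.003 0 0.002 0.024 -0.0065 0 0;-0.003 0 0.002 0.029 -0.007 0 0;-0.003 0 0.002 0.034 -0.007 0 0;-0.003 0 0.002 0.039 -0.007 0 0;-0.003 0 0.002 0.0435 -0.0065 0 0;-0.003 0 0.002 0.0485 -0.0055 0 0;-0.003 0 0.002 0.0535 -0.0045 0 0;-0.003 0 0.002 0.058 -0.003 0 0"

```text
t: 8.17
tool_pos: [574.2, 173.7, 115.3]
ee_rot: [-0.001, 1.0, 0.0, -0.0]
wrist_force: [-1.3, 0.7, 1.6]
opening: 0.1
```

```bash
python3 - <<'E'
from h import *
arc(30,12)
im=snap('wrist','w4')
cv2.imwrite('pics/w4o.png',cv2.cvtColor(im,cv2.COLOR_RGB2BGR))
E
```

```text
t 8.17 [574.2 173.7 115.3] ang 71.7 rad 80.3 F [-1.3  0.7  1.6]
-0.002 0.000 0.000 0.0045 0.0017 0.0003 0;-0.002 0.000 0.000 0.0090 0.0037 0.0003 0;-0.002 0.000 0.000 0.0133 0.0060 0.0003 0;-0.002 0.000 0.000 0.0174 0.0085 0.0002 0;-0.002 0.000 0.000 0.0214 0.0112 0.0002 0;-0.002 0.000 0.000 0.0253 0.0142 0.0002 0;-0.002 0.000 0.000 0.0290 0.0173 0.0002 0;-0.002 0.000 0.000 0.0324 0.0207 0.0002 0;-0.002 0.000 0.000 0.0357 0.0243 0.0002 0;-0.002 0.000 0.000 0.0387 0.0281 0.0002 0;-0.002 0.000 0.000 0.0415 0.0321 0.0002 0;-0.002 0.000 0.000 0.0441 0.0362 0.0002 0
```

View pics/w4o.png

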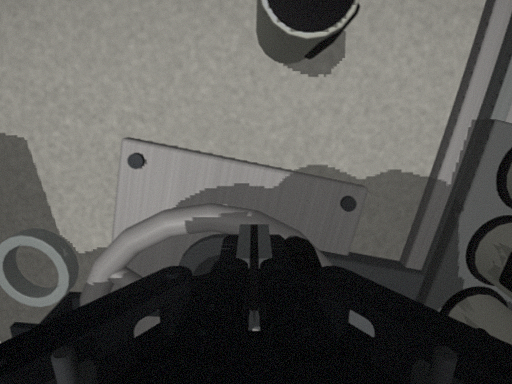

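The handle is hidden behind the gripper, to its right as expected. The rim runs under the fingertips at (255,235). I'll continue.

Call:
send_rows:
  commands: "0 0 0 0.0045 0.0015 0 0;0 0 0 0.009 0.0035 0 0;0 0 0 0.0135 0.006 0 0;0 0 0 0.0175 0.0085 0 0;0 0 0 0.0215 0.011 0 0;0 0 0 0.0255 0.014 0 0;0 0 0 0.029 0.0175 0 0;0 0 0 0.0325 0.0205 0 0;0 0 0 0.0355 0.0245 0 0;0 0 0 0.0385 0.028 0 0;0 0 0 0.0415 0.032 0 0;0 0 0 0.044 0.036 0 0"

```text
t: 9.22
tool_pos: [619.7, 136.9, 115.2]
ee_rot: [-0.001, 1.0, -0.0, 0.001]
wrist_force: [0.1, 1.9, 0.2]
opening: -0.1
```

```bash
python3 - <<'E'
from h import *
arc(-12,12)
b=snap('top','t2')
cv2.imwrite('pics/t2o.png',cv2.resize(cv2.cvtColor(b,cv2.COLOR_RGB2BGR)[80:260,130:330],(666,600),interpolation=cv2.INTER_CUBIC))
E
```

```text
t 9.22 [619.7 136.9 115.2] ang 29.1 rad 81.0 F [0.1 1.9 0.2]
-0.001 -0.001 -0.000 0.0020 0.0044 0.0002 0;-0.001 -0.001 -0.000 0.0037 0.0089 0.0002 0;-0.001 -0.001 -0.000 0.0052 0.0135 0.0002 0;-0.001 -0.001 -0.000 0.0064 0.0181 0.0002 0;-0.001 -0.001 -0.000 0.0075 0.0228 0.0002 0;-0.001 -0.001 -0.000 0.0084 0.0275 0.0002 0;-0.001 -0.001 -0.000 0.0090 0.0322 0.0002 0;-0.001 -0.001 -0.000 0.0092 0.0370 0.0002 0;-0.001 -0.001 -0.000 0.0092 0.0418 0.0002 0;-0.001 -0.001 -0.000 0.0090 0.0466 0.0002 0;-0.001 -0.001 -0.000 0.0084 0.0513 0.0002 0;-0.001 -0.001 -0.000 0.0075 0.0560 0.0002 0
```

View pics/t2o.png

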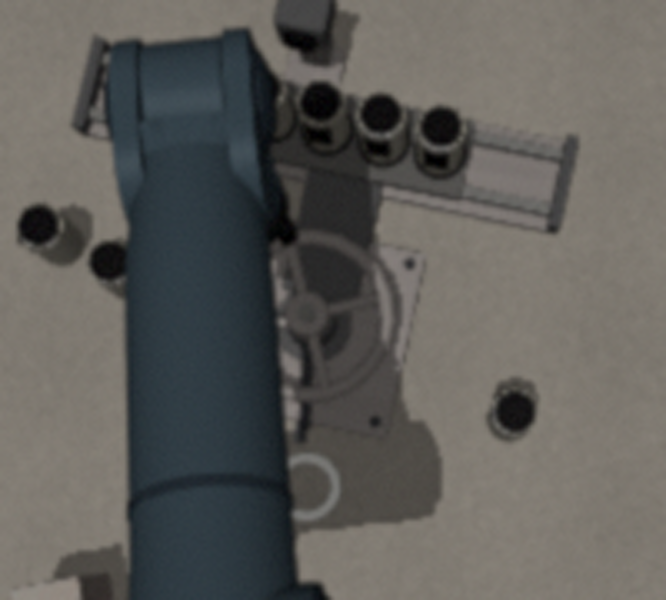

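The right-most dispenser moved about 24 px left of its last position at about 61 px pitch. With the earlier push, that puts the wheel near half a turn, as planned. I'll continue.

Call:
send_rows:
  commands: "0 0 0 0.002 0.0045 0 0;0 0 0 0.0035 0.009 0 0;0 0 0 0.005 0.0135 0 0;0 0 0 0.0065 0.018 0 0;0 0 0 0.0075 0.023 0 0;0 0 0 0.0085 0.0275 0 0;0 0 0 0.009 0.032 0 0;0 0 0 0.009 0.037 0 0;0 0 0 0.009 0.042 0 0;0 0 0 0.009 0.0465 0 0;0 0 0 0.0085 0.0515 0 0;0 0 0 0.0075 0.056 0 0"

```text
t: 10.27
tool_pos: [627.8, 79.4, 115.2]
ee_rot: [-0.0, 1.0, -0.001, 0.001]
wrist_force: [0.3, 1.4, 0.3]
opening: -0.3
```

```bash
python3 - <<'E'
from h import *
arc(-54,12)
E
```

```text
t 10.27 [627.8  79.4 115.2] ang 347.0 rad 80.8 F [0.3 1.4 0.3]
-0.000 -0.002 -0.001 -0.0231 0.0403 0.0002 0;-0.000 -0.002 -0.001 -0.0645 0.0611 0.0001 0;-0.000 -0.002 -0.001 -0.1103 0.0557 0.0000 0;-0.000 -0.002 -0.001 -0.1456 0.0260 -0.0001 0;-0.000 -0.002 -0.001 -0.1588 -0.0180 -0.0001 0;-0.000 -0.002 -0.001 -0.1456 -0.0621 -0.0000 0;-0.000 -0.002 -0.001 -0.1103 -0.0916 0.0001 0;-0.000 -0.002 -0.001 -0.0646 -0.0968 0.0001 0;-0.000 -0.002 -0.001 -0.0235 -0.0759 0.0002 0;-0.000 -0.002 -0.001 -0.0008 -0.0359 0.0002 0;-0.000 -0.002 -0.001 -0.0039 0.0100 0.0002 0;-0.000 -0.002 -0.001 -0.0317 0.0466 0.0002 0
```

```bash
python3 - <<'E'
from h import *
arc(305,12)
E
```

```text
t 10.27 [627.8  79.4 115.2] ang 347.0 rad 80.8 F [0.3 1.4 0.3]
-0.000 -0.002 -0.001 -0.0014 0.0047 0.0002 0;-0.000 -0.002 -0.001 -0.0032 0.0093 0.0002 0;-0.000 -0.002 -0.001 -0.0052 0.0138 0.0002 0;-0.000 -0.002 -0.001 -0.0074 0.0182 0.0002 0;-0.000 -0.002 -0.001 -0.0098 0.0225 0.0002 0;-0.000 -0.002 -0.001 -0.0124 0.0266 0.0002 0;-0.000 -0.002 -0.001 -0.0152 0.0306 0.0002 0;-0.000 -0.002 -0.001 -0.0183 0.0344 0.0002 0;-0.000 -0.002 -0.001 -0.0216 0.0380 0.0002 0;-0.000 -0.002 -0.001 -0.0252 0.0413 0.0002 0;-0.000 -0.002 -0.001 -0.0289 0.0445 0.0002 0;-0.000 -0.002 -0.001 -0.0328 0.0474 0.0002 0
```

Call:
send_rows:
  commands: "0 -0.002 0 -0.0015 0.0045 0 0;0 -0.002 0 -0.003 0.0095 0 0;0 -0.002 0 -0.005 0.014 0 0;0 -0.002 0 -0.0075 0.018 0 0;0 -0.002 0 -0.010 0.0225 0 0;0 -0.002 0 -0.0125 0.0265 0 0;0 -0.002 0 -0.015 0.0305 0 0;0 -0.002 0 -0.0185 0.0345 0 0;0 -0.002 0 -0.0215 0.038 0 0;0 -0.002 0 -0.025 0.0415 0 0;0 -0.002 0 -0.029 0.0445 0 0;0 -0.002 0 -0.033 0.0475 0 0"

```text
t: 11.27
tool_pos: [595.0, 31.3, 115.7]
ee_rot: [0.0, 1.0, -0.001, 0.001]
wrist_force: [2.3, 1.5, 2.4]
opening: -0.1
```

```bash
python3 - <<'E'
from h import *
arc(263,12)
E
```

```text
t 11.27 [595.   31.3 115.7] ang 304.8 rad 80.6 F [2.3 1.5 2.4]
0.000 -0.001 -0.001 -0.0042 0.0026 0.0007 0;0.000 -0.001 -0.001 -0.0085 0.0048 0.0007 0;0.000 -0.001 -0.001 -0.0129 0.0069 0.0007 0;0.000 -0.001 -0.001 -0.0175 0.0086 0.0006 0;0.000 -0.001 -0.001 -0.0221 0.0102 0.0006 0;0.000 -0.001 -0.001 -0.0268 0.0115 0.0006 0;0.000 -0.001 -0.001 -0.0315 0.0126 0.0006 0;0.000 -0.001 -0.001 -0.0363 0.0133 0.0006 0;0.000 -0.001 -0.001 -0.0412 0.0137 0.0006 0;0.000 -0.001 -0.001 -0.0460 0.0139 0.0006 0;0.000 -0.001 -0.001 -0.0509 0.0138 0.0006 0;0.000 -0.001 -0.001 -0.0557 0.0133 0.0006 0
```

Call:
send_rows:
  commands: "0 0 0 -0.004 0.0025 0 0;0 0 0 -0.0085 0.005 0 0;0 0 0 -0.013 0.007 0 0;0 0 0 -0.0175 0.0085 0 0;0 0 0 -0.022 0.010 0 0;0 0 0 -0.027 0.0115 0 0;0 0 0 -0.0315 0.0125 0 0;0 0 0 -0.0365 0.0135 0 0;0 0 0 -0.041 0.0135 0 0;0 0 0 -0.046 0.014 0 0;0 0 0 -0.051 0.014 0 0;0 0 0 -0.0555 0.0135 0 0"

```text
t: 12.27
tool_pos: [539.1, 17.9, 115.8]
ee_rot: [0.0, 1.0, -0.001, 0.001]
wrist_force: [3.4, 1.3, 3.5]
opening: 0.3
```

```bash
python3 - <<'E'
from h import *
arc(226,12)
b=snap('top','t3')
cv2.imwrite('pics/t3o.png',cv2.resize(cv2.cvtColor(b,cv2.COLOR_RGB2BGR)[80:260,130:330],(666,600),interpolation=cv2.INTER_CUBIC))
E
```

```text
t 12.27 [539.1  17.9 115.8] ang 262.9 rad 80.2 F [3.4 1.3 3.5]
0.000 -0.002 -0.002 -0.0043 -0.0007 0.0008 0;0.000 -0.002 -0.002 -0.0085 -0.0016 0.0008 0;0.000 -0.002 -0.002 -0.0126 -0.0027 0.0008 0;0.000 -0.002 -0.002 -0.0167 -0.0041 0.0008 0;0.000 -0.002 -0.002 -0.0207 -0.0056 0.0008 0;0.000 -0.002 -0.002 -0.0246 -0.0073 0.0007 0;0.000 -0.002 -0.002 -0.0285 -0.0093 0.0007 0;0.000 -0.002 -0.002 -0.0322 -0.0115 0.0007 0;0.000 -0.002 -0.002 -0.0358 -0.0138 0.0007 0;0.000 -0.002 -0.002 -0.0392 -0.0163 0.0007 0;0.000 -0.002 -0.002 -0.0426 -0.0191 0.0007 0;0.000 -0.002 -0.002 -0.0457 -0.0220 0.0007 0
```

View pics/t3o.png

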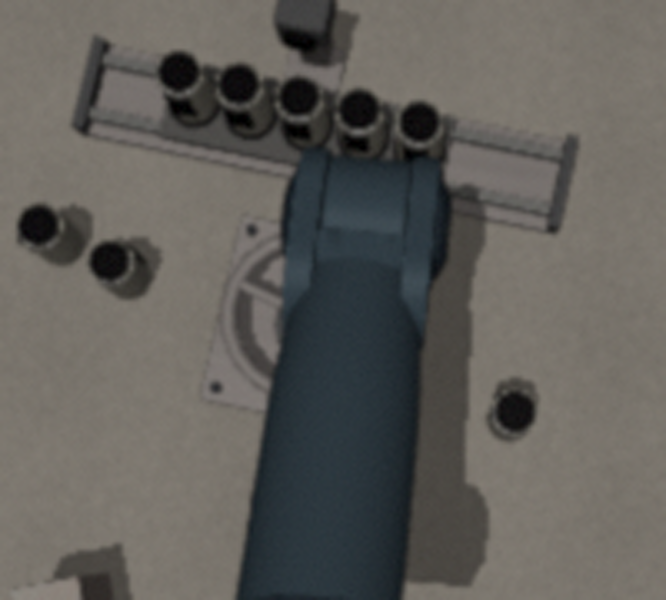

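Dispenser 1 is now at (180,72), down from (222,80), so the wheel is at about 0.8 turn. I'll continue.

Call:
send_rows:
  commands: "0 0 0 -0.0045 -0.0005 0.0005 0;0 0 0 -0.0085 -0.0015 0.0005 0;0 0 0 -0.0125 -0.0025 0.0005 0;0 0 0 -0.0165 -0.004 0.0005 0;0 0 0 -0.0205 -0.0055 0.0005 0;0 0 0 -0.0245 -0.0075 0.0005 0;0 0 0 -0.0285 -0.0095 0.0005 0;0 0 0 -0.032 -0.0115 0.0005 0;0 0 0 -0.036 -0.014 0.0005 0;0 0 0 -0.039 -0.0165 0.0005 0;0 0 0 -0.0425 -0.019 0.0005 0;0 0 0 -0.0455 -0.022 0.0005 0"

```text
t: 13.32
tool_pos: [492.0, 40.2, 115.1]
ee_rot: [0.0, 1.0, -0.001, 0.0]
wrist_force: [1.7, -0.4, 3.9]
opening: 0.2
```

```bash
python3 - <<'E'
from h import *
arc(205,12)
im=snap('wrist','w5')
cv2.imwrite('pics/w5o.png',cv2.cvtColor(im,cv2.COLOR_RGB2BGR))
E
```

```text
t 13.32 [492.   40.2 115.1] ang 225.1 rad 80.8 F [ 1.7 -0.4  3.9]
0.000 -0.000 -0.002 -0.0015 -0.0018 0.0001 0;0.000 -0.000 -0.002 -0.0030 -0.0037 0.0001 0;0.000 -0.000 -0.002 -0.0044 -0.0056 0.0001 0;0.000 -0.000 -0.002 -0.0057 -0.0075 0.0001 0;0.000 -0.000 -0.002 -0.0071 -0.0094 0.0001 0;0.000 -0.000 -0.002 -0.0085 -0.0113 0.0001 0;0.000 -0.000 -0.002 -0.0098 -0.0132 0.0001 0;0.000 -0.000 -0.002 -0.0111 -0.0152 0.0001 0;0.000 -0.000 -0.002 -0.0123 -0.0172 0.0001 0;0.000 -0.000 -0.002 -0.0135 -0.0192 0.0001 0;0.000 -0.000 -0.002 -0.0146 -0.0213 0.0001 0;0.000 -0.000 -0.002 -0.0156 -0.0234 0.0001 0
```

View pics/w5o.png

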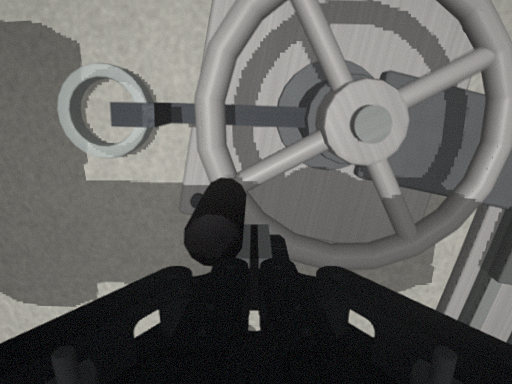

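The handle top is at (215,241) and clearly visible. I'll measure its angle from there.

```bash
python3 - <<'E'
from h import *
for rc in((240,214),):
  H=unproj('wrist',rc,154); d=H[:2]-C; print(H,np.degrees(np.arctan2(d[1],d[0]))%360,np.hypot(*d))
E
```

```text
[477.90423422  60.49918919 154.        ] 207.4941013860771 80.14778794366816
```

Call:
send_rows:
  commands: "0 0 0 -0.0015 -0.002 0 0;0 0 0 -0.003 -0.0035 0 0;0 0 0 -0.0045 -0.0055 0 0;0 0 0 -0.0055 -0.0075 0 0;0 0 0 -0.007 -0.0095 0 0;0 0 0 -0.0085 -0.0115 0 0;0 0 0 -0.010 -0.013 0 0;0 0 0 -0.011 -0.015 0 0;0 0 0 -0.0125 -0.017 0 0;0 0 0 -0.0135 -0.019 0 0;0 0 0 -0.0145 -0.0215 0 0;0 0 0 -0.0155 -0.0235 0 0"

```text
t: 14.37
tool_pos: [475.6, 64.7, 115.0]
ee_rot: [-0.0, 1.0, -0.0, -0.0]
wrist_force: [0.5, -1.5, 4.5]
opening: -0.0
```

```bash
python3 - <<'E'
from h import *
arc(195,8)
im=snap('wrist','w6')
cv2.imwrite('pics/w6o.png',cv2.resize(cv2.cvtColor(im,cv2.COLOR_RGB2BGR),(800,600),interpolation=cv2.INTER_CUBIC))
E
```

```text
t 14.37 [475.6  64.7 115. ] ang 204.1 rad 80.4 F [ 0.5 -1.5  4.5]
-0.001 0.001 -0.001 -0.0005 -0.0015 -0.0000 0;-0.001 0.001 -0.001 -0.0010 -0.0030 -0.0000 0;-0.001 0.001 -0.001 -0.0015 -0.0045 -0.0000 0;-0.001 0.001 -0.001 -0.0020 -0.0060 -0.0000 0;-0.001 0.001 -0.001 -0.0025 -0.0075 -0.0000 0;-0.001 0.001 -0.001 -0.0030 -0.0090 -0.0000 0;-0.001 0.001 -0.001 -0.0035 -0.0105 -0.0000 0;-0.001 0.001 -0.001 -0.0039 -0.0121 -0.0000 0
```

View pics/w6o.png

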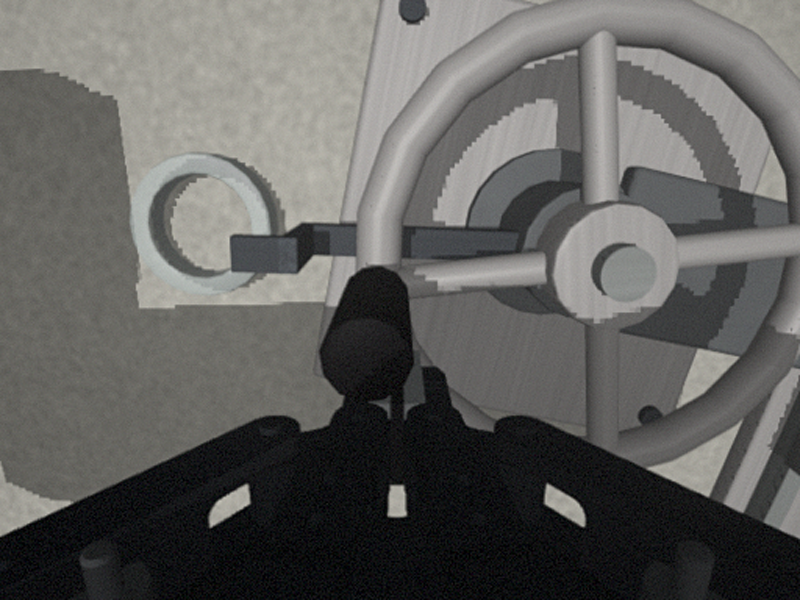

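The handle top is at about (367,359), a little short of the pointer line.

```bash
python3 - <<'E'
from h import *
H=unproj('wrist',(359*.64,367*.64),154); d=H[:2]-C; print(H,np.degrees(np.arctan2(d[1],d[0]))%360,np.hypot(*d))
K=unproj('wrist',(350*.64,379*.64),154);print('w3-like',K)
E
```

```text
[469.07602796  88.46815998 154.        ] 186.44738020681973 80.43267644868396
w3-like [471.71538212  90.57496317 154.        ]
```

Call:
send_rows:
  commands: "0 0 0 -0.0005 -0.0015 0 0;0 0 0 -0.001 -0.003 0 0;0 0 0 -0.0015 -0.0045 0 0;0 0 0 -0.002 -0.006 0 0;0 0 0 -0.0025 -0.0075 0 0;0 0 0 -0.003 -0.009 0 0;0 0 0 -0.0035 -0.0105 0 0;0 0 0 -0.0035 -0.0112 0 0;0 0 0 -0.0035 -0.0112 0 0;0 0 0 -0.0035 -0.0112 0 0"

```text
t: 15.25
tool_pos: [471.4, 76.6, 114.6]
ee_rot: [-0.001, 1.0, -0.0, -0.001]
wrist_force: [-0.2, -0.9, 1.6]
opening: 0.1
```

Call:
send_rows:
  commands: "0 0 0 0 0.010 0 0;0 0 0 0 0.022 0 0;0 0 0 0 0.032 0 0;0 0 0 0 0.040 0 0;0 0 0 0 0.045 -0.03 0;0 0 0 0 0.045 -0.07 0;0 0 0 0 0.045 -0.11 0;0 0 0 0 0.045 -0.145 0;0 0 0 0 0.045 -0.145 0;0 0 0 0 0.045 -0.145 0;0 0 0 0 0.045 -0.145 0"

```text
t: 16.17
tool_pos: [471.5, 31.0, 259.1]
ee_rot: [-0.001, 1.0, -0.0, -0.001]
wrist_force: [-0.4, 0.2, -0.5]
opening: -0.0
```

```bash
python3 - <<'E'
from h import *
s=r.read_state(); print(s['tool_pos'])
im=snap('wrist','w7')
b=cv2.resize(cv2.cvtColor(im,cv2.COLOR_RGB2BGR),(800,600),interpolation=cv2.INTER_CUBIC)
a=np.linspace(0,6.283,40)
for p in proj('wrist',np.c_[np.array([469.6,99.9])+11*np.c_[np.cos(a),np.sin(a)],np.full(40,154)])/.64: cv2.circle(b,tuple(int(v) for v in np.round(p)),1,(0,0,255),-1)
cv2.imwrite('pics/w7o.png',b)
print(s['t'])
E
```

```text
[471.52414576  31.01690956 259.13425902]
16.1667
```

View pics/w7o.png

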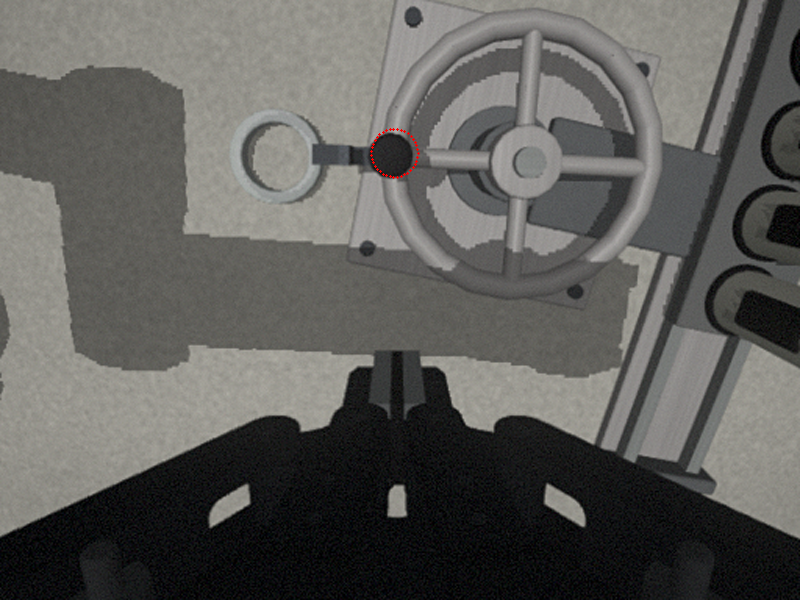

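The handle is at (391,155), on the starting ring and in line with the pointer at (335,154). The spokes look as they did at the start, and the carrier has moved by one seat. The hand is clear, so I'll hand in.

```bash
python3 - <<'E'
from h import *
print(r.finish_job())
E
```

```text
the job is handed in; nothing more can be done
None
```

I pushed the handle clockwise once round with closed fingertips, in short arcs, until it stood at the pointer again. Then I backed the hand off, raised it and handed the job in at about 16 s.

**Wheel:** the last wrist picture shows the handle within 1–2 pixels (about 1 mm) of its starting place and in line with the pointer. The spokes look as they did at the start.

**Carrier:** in the same picture it has moved on by one seat. I judged this by eye and did not measure the gap between the middle dispenser and the station separately.

**Force:** the readings I saw between moves stayed within about 5 N and were noisy.

**Loose things:** the tape roll looks unmoved in the last picture. The three spares were unmoved in the top view at about 0.8 of a turn. I did not check the carton, tape dispenser and screwdriver again, but the arm's path stayed clear of them.

**Disagreements:** the trained networks were unreliable for the handle and the pointer. They missed the handle or put it on a spare, and put the pointer at the hub. I used my own readings from the pictures instead, and these matched the given 80 mm handle radius and the pointer's 105–128 mm span.

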